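# Empty the last ball knobs from a capped shaker jar into the stock tote

### The arm

A 6-joint arm with a two-finger parallel gripper is mounted at the origin on the work surface. World frame = base frame: x ahead of the robot, y to its left, z up, the work surface at z = 0. Lengths are in mm, angles in rad, forces in N, time in s.
With the tool pointing down it reaches from about 250 to 775 mm from the base axis. Payload 4 kg.
Tool frame: the origin (TCP) lies on the mounting face of the last link; the fingertips stand 199 mm ahead of it and the grasp point (between the pads) lies 180 mm ahead of it (manip.grip_depth is the distance from the TCP to the grasp point, in mm); z points along the fingers, y is the direction in which the jaws open and shut (so a half turn about z gives the same grasp; the last joint's range is limited). The gripper opens to 94 mm and grips with 3 to 60 N. Pads are 16 mm wide; open, the fingers measure 119 mm over their backs; the gripper's body (75 mm by 177 mm) begins 78 mm behind the grasp point.
Start: joints at [-1.272, 0.087, 1.371, -0, 1.684, -0.103], TCP at [215.086, -506.2, 404.706] pointing down, gripper open.
Joint ranges: [-3.1, 3.1], [-0.76, 2.03], [0.27, 2.55], [-1.08, 4.22], [0.17, 2.65], [-2.57, 2.57]. Speed limits (rad/s): [2.79, 2.79, 3.14, 3.14, 3.14, 3.14].

### API

Orientations are given as a unit quaternion [x, y, z, w].
In Python, from cell import manip gives the robot as it stands.
- The arm moves only by the tool move_arm, never from a script. Its arguments are lists of equal length, an entry for each row: "travel": the shift along the tool's x, y, z in mm, a list of three; "angular": the turn, a rotation vector about the tool's x, y, z in degrees, a list of three; "grip": the opening, from 0 (shut) to 1 (fully open). In form: {"travel": [[x, y, z], ...], "angular": [[ax, ay, az], ...], "grip": [grip, ...]}. A call has 1 to 12 rows; each row is the pose to reach, as a shift and turn from the pose measured when the call began, along the tool's axes at that moment; what a row does not reach only later rows make up. A row lasts 1/8 s, in which the tool goes at most 62.5 mm and 10.7 degrees, less where a joint would pass 70% of its speed; a pose out of reach is approached as far as the arm can. A call with a gripper value outside its range is refused whole. The fingers move at their own pace and stop on an object; the grip force is fixed at half the most. Time passes only in rows, so rows that repeat a pose let the fingers close. It gives the time, the measured TCP pose, the force and the opening at its end, in the units of the state.
- manip.get_state(): the state, without advancing time (a new reading comes with each control period).
- manip.get_image(name): name is "scene" or "side" or "wrist"; returns (picture, depth): 420x560x3 uint8, blue, green, red; 420x560 float32, mm along the optical axis (not along the pixel's ray), 0 where there is no reading.
- manip.get_calibration(name): a dict with "fovy" (degrees; the focal length in pixels is half the picture's height over the tangent of half this angle, whatever the lens; pixels are square), "cx", "cy" (the principal point, pixels), "distortion" ([k1, k2, p1, p2, k3] as OpenCV has them; the pictures are not rectified), "R" (3x3) and "t" (3): a world point X has camera coordinates R X + t; the wrist camera has in their place "T_tool_cam" (4x4, takes a point from camera to tool coordinates, whose origin is the TCP and whose axes are the flange's). Camera axes: x right, y down, z forward; pixel columns grow to the right and rows downward; lengths in mm; the calibration is good to about 2 mm. A picture is of the moment at which its call begins: read the wrist's pose just before it. get_calibration takes no time and is no camera call.
- manip.sign_off(): hands the job in, once; it reports no verdict.
Trained networks look in the newest picture that a camera, given by its name, has taken for a name from the list of things; names that differ only in an ending like _2 or _b are one class to them, and where a whole thing is asked for, a point or a joint stands for the part that bears it (a point fixed in the world has none). Each returns a list of dicts, best first, with "confidence" (0 to 1); they miss things now and then, are a little off and sometimes report something else, mostly with a low value. They report only what shows in the picture. A call takes as long as a camera call. They do not tell look-alikes from the thing itself.
- manip.find_in(name, camera): "box" ([centre column, centre row, width, height] in pixels, round what is visible of it).
- manip.trace(name, camera): "region" (420x560 bool, what is visible of it) and "box" ([centre column, centre row, width, height] in pixels, round what is visible of it).
The state is a dict: "time_s": time; "q": joint angles; "joint_velocities": joint speeds; "tau": joint torques, N m; "eef_pos": TCP position; "eef_rot": TCP orientation; "wrist_force": force on the tool from outside, world axes, zero at the start; "wrist_torque": the same for the moment, N m; "opening": finger opening in mm.
Only numpy, scipy, OpenCV 4.12 (cv2) and the standard library are available. Lean on these libraries where they do the work, as an engineer would, in place of code of your own. Each camera call takes 0.05 s, during which the arm holds its last target. There are 200 camera calls.

### The job

Stand the shaker jar in the square wooden holder, let go, unscrew its perforated cap anticlockwise and lay the cap on the bench. Then take the open jar by its body, pour all four ball knobs into the blue tote, and stand the empty jar upright again, in the holder or on the bench. Leave the carton, the tape roll and the brush where they are.

Things in the scene. Friction and masses are not known exactly. Their poses are not given: they have to be found in the camera images.
- jar: clear plastic shaker jar, 0.25 to 0.5 kg. Square body 64 x 64 mm, 72 mm tall, flat sides facing its own x and y; above it a round neck (45 mm outside, lugs to 57 mm) up to 104 mm. Straight round bore 41 mm wide from the mouth to the 6 mm bottom. Origin: centre of its underside; z up through the mouth
- jar_mouth (a point): centre of the jar's mouth, 104 mm above its underside. The rubber seal at the rim is sprung (about 13 N, 3 mm travel) and pushes up on the cap, so the cap is stiff to turn (0.1 to 0.5 N m) and the jar tends to spin along with it unless it stands in the holder
- cap: grey plastic perforated twist-off cap, twelve-sided, 64 mm across flats, 26 mm tall, 70 g, openings under 12 mm. Origin: centre of the underside of its skirt, 82 mm above the jar's underside while screwed on; z up. Two inner lugs catch under lugs of the jar neck; while they do it cannot be pulled off and lifts the jar with it
- cap_top (a point): centre of the cap's top face, 108 mm above the jar's underside while screwed on. The cap comes free after 65 to 125 degrees anticlockwise seen from above, different every time, to be found by feel; 20 to 30 degrees further it meets a hard stop, and there too it lifts straight off
- holder: plywood anti-turn holder screwed to the bench: 160 x 100 mm foot 8 mm thick with a square pocket, 70 mm inside (72 mm at its top 2 mm), in a 92 mm square frame whose rim is 32 mm above the bench. Origin: centre of its underside on the bench; the pocket is centred there, its sides along the holder's x and y.
- holder_floor (a point): centre of the holder's pocket floor, 8 mm above the bench, where the jar's underside comes to rest; the jar may turn about 6 degrees in the pocket
- tote: blue open stock tote fixed to the bench, 200 x 200 mm, 60 mm high, walls 5 mm, floor 5 mm. Origin: centre of its underside
- knob0: black ball knob, 24 mm ball with a stub 1 mm proud, about 20 g, polished, at first inside the jar. Origin: centre of the ball
- knob1: black ball knob, 24 mm ball with a stub 1 mm proud, about 20 g, polished, at first inside the jar. Origin: centre of the ball
- knob2: black ball knob, 24 mm ball with a stub 1 mm proud, about 20 g, polished, at first inside the jar. Origin: centre of the ball
- knob3: black ball knob, 24 mm ball with a stub 1 mm proud, about 20 g, polished, at first inside the jar. Origin: centre of the ball
- carton: bystander: small cardboard carton 75 x 110 x 60 mm, origin centre of its underside
- tape_roll: bystander: cardboard tape roll lying flat, 100 mm across, 48 mm high, origin centre of its underside
- brush: bystander: hand brush 180 mm long with wooden handle lying on the bench, its length along its own x axis
Mind the look-alikes: they are no part of the job. Leave any purple look-alike of the jar alone.

How it is judged:
By the outcome, as a careful person would: the job done as asked, in the order asked, and still so for the second after the job is handed in, with the robot touching nothing.
It also fails if it takes over 72 s, if anything falls off the work surface, if the arm or the gripper's body presses on something with over 40 N, if the wrist force passes 120 N, or if a joint passes its speed limit or range.

## Working session

There is one attempt and no reset: what is moved stays moved. The work goes in short steps, Python scripts to look and compute and a tool call to move; the robot and the scene stay as the last step left them, time stands still between calls to the robot, and variables do not carry over. Pictures are saved under pics/ and viewed, about 8 in all and at most 12, crops included, and the job is handed in when it is done.

Besides the shell and the picture viewer there is one more tool, called after "Emit:" as name(argument=value, ...) on one line, values as JSON. move_arm: Moves the arm, as the interface text tells. Its arguments: {"type":"object","properties":{"travel":{"type":"array"},"angular":{"type":"array"},"grip":{"type":"array"}},"required":["travel","angular","grip"]}

```bash
mkdir -p pics; ls; cat > h.py <<'E'
import numpy as np, cv2, json
from scipy.spatial.transform import Rotation as Rn
from cell import manip
def cam(name):
    c=manip.get_calibration(name); f=210/np.tan(np.radians(c["fovy"])/2)
    K=np.array([[f,0,c["cx"]],[0,f,c["cy"]],[0,0,1]]); D=np.array(c["distortion"],float)
    if "R" in c: R=np.array(c["R"]);t=np.array(c["t"])
    else:
        s=manip.get_state(); T=np.array(c["T_tool_cam"]); A=np.eye(4)
        A[:3,:3]=Rn.from_quat(s["eef_rot"]).as_matrix();A[:3,3]=s["eef_pos"]
        M=np.linalg.inv(A@T);R=M[:3,:3];t=M[:3,3]
    return K,D,R,t
def cloud(depth,C):
    K,D,R,t=C
    v,u=np.mgrid[0:420,0:560]
    p=cv2.undistortPoints(np.stack([u,v],-1).reshape(-1,1,2).astype(np.float32),K,D).reshape(420,560,2)
    P=np.concatenate([p*depth[...,None],depth[...,None]],-1)
    W=(P-t)@R; W[depth<=0]=np.nan
    return W
def proj(P,C):
    K,D,R,t=C
    return cv2.projectPoints(np.array(P,float).reshape(-1,3),cv2.Rodrigues(R)[0],t,K,D)[0].reshape(-1,2)
def st():
    s=manip.get_state(); print({k:np.round(s[k],3).tolist() for k in("time_s","q","eef_pos","eef_rot","wrist_force","wrist_torque","opening")}); return s
E
python3 - <<'E'
from h import *
st()
for n in("scene","side"):
    C=cam(n); im,d=manip.get_image(n); cv2.imwrite(f"pics/{n}0.png",im); W=cloud(d,C); np.savez(f"{n}0.npz",im=im,W=W)
    for th in("jar","cap","holder","tote","carton","tape_roll","brush"):
        for r in manip.trace(th,n)[:3]:
            w=W[r["region"]]; w=w[~np.isnan(w[:,0])]
            if len(w): print(n,th,round(r["confidence"],2),np.round(r["box"]).tolist(),"med",np.median(w,0).round().tolist(),"lo",np.percentile(w,3,0).round().tolist(),"hi",np.percentile(w,97,0).round().tolist())
E
```

```text
pics
{'time_s': 0.0, 'q': [-1.272, 0.088, 1.372, -0.0, 1.684, -0.103], 'eef_pos': [215.048, -506.088, 403.522], 'eef_rot': [0.98, 0.2, -0.0, -0.001], 'wrist_force': [-0.046, 0.603, 0.042], 'wrist_torque': [0.012, -0.028, 0.014], 'opening': 94.209}
scene jar 0.86 [381.0, 220.0, 27.0, 23.0] med [505.0, 312.0, 47.0] lo [478.0, 275.0, 4.0] hi [515.0, 344.0, 75.0]
scene jar 0.64 [422.0, 226.0, 34.0, 41.0] med [494.0, 431.0, 72.0] lo [448.0, 402.0, 9.0] hi [504.0, 461.0, 105.0]
scene cap 0.7 [384.0, 201.0, 23.0, 28.0] med [486.0, 308.0, 109.0] lo [451.0, 281.0, 85.0] hi [509.0, 335.0, 113.0]
scene holder 0.88 [294.0, 193.0, 55.0, 47.0] med [515.0, 48.0, 12.0] lo [433.0, -6.0, 5.0] hi [584.0, 101.0, 35.0]
scene tote 0.95 [197.0, 150.0, 83.0, 64.0] med [499.0, -319.0, 20.0] lo [399.0, -415.0, 4.0] hi [616.0, -198.0, 63.0]
scene carton 0.78 [292.0, 259.0, 53.0, 51.0] med [737.0, 158.0, 60.0] lo [689.0, 101.0, 7.0] hi [768.0, 210.0, 64.0]
scene tape_roll 0.93 [251.0, 237.0, 36.0, 43.0] med [723.0, 21.0, 40.0] lo [676.0, -24.0, 3.0] hi [768.0, 65.0, 52.0]
scene tape_roll 0.65 [379.0, 217.0, 28.
[... 539 characters left out ...]
 75.0]
side cap 0.92 [339.0, 280.0, 35.0, 33.0] med [475.0, 318.0, 109.0] lo [446.0, 282.0, 73.0] hi [504.0, 341.0, 112.0]
side holder 0.7 [318.0, 228.0, 70.0, 45.0] med [504.0, 52.0, 9.0] lo [430.0, -3.0, 1.0] hi [581.0, 104.0, 34.0]
side holder 0.16 [338.0, 303.0, 35.0, 42.0] med [479.0, 336.0, 49.0] lo [439.0, 295.0, 8.0] hi [510.0, 347.0, 74.0]
side tote 0.56 [324.0, 146.0, 85.0, 59.0] med [498.0, -331.0, 25.0] lo [394.0, -418.0, 2.0] hi [605.0, -193.0, 62.0]
side carton 0.75 [228.0, 251.0, 49.0, 51.0] med [719.0, 180.0, 58.0] lo [679.0, 107.0, 6.0] hi [764.0, 213.0, 63.0]
side tape_roll 0.89 [239.0, 211.0, 39.0, 32.0] med [715.0, 4.0, 37.0] lo [669.0, -35.0, -1.0] hi [761.0, 67.0, 51.0]
```

```bash
python3 - <<'E'
from h import *
a=cv2.imread("pics/scene0.png");b=cv2.imread("pics/side0.png")
A=cv2.resize(a[130:300,150:460],(800,439),interpolation=cv2.INTER_CUBIC);cv2.imwrite("pics/s1.png",A)
B=cv2.resize(b[190:390,200:420],(660,600),interpolation=cv2.INTER_CUBIC);cv2.imwrite("pics/s2.png",B)
def fit(pts,name):
    r=cv2.minAreaRect(pts[:,:2].astype(np.float32)); print(name,len(pts),np.round(r[0],1),np.round(r[1],1),round(r[2],1))
for n in("scene","side"):
    W=np.load(n+"0.npz")["W"].reshape(-1,3)
    def sel(x0,x1,y0,y1,z0,z1):
        m=(W[:,0]>x0)&(W[:,0]<x1)&(W[:,1]>y0)&(W[:,1]<y1)&(W[:,2]>z0)&(W[:,2]<z1); return W[m]
    fit(sel(420,540,260,365,101,118),n+" captop"); print(np.median(sel(420,540,260,365,101,118),0))
    fit(sel(420,540,260,365,15,76),n+" jarbody")
    fit(sel(420,540,370,480,15,76),n+" otherjar")
    fit(sel(420,600,-20,120,26,40),n+" hold rim")
    fit(sel(420,600,-20,120,5,12),n+" hold foot")
    fit(sel(380,640,-440,-180,52,70),n+" tote rim")
E
```

```text
scene captop 393 [477.1 307.3] [65.8 65.9] 52.7
[479.43441765 307.6645426  109.86970584]
scene jarbody 426 [476.5 307. ] [68.8 65.5] 16.4
scene otherjar 530 [472.4 433.3] [66.2 68.2] 86.7
scene hold rim 415 [506.7  46.8] [95.2 95. ] 76.8
scene hold foot 778 [509.7  50.4] [136.8 179.3] 90.0
scene tote rim 949 [ 505.7 -309.6] [219.5 214.8] 10.9
side captop 678 [473.4 308.3] [68.7 64.6] 89.7
[473.71919879 312.74489302 109.31088151]
side jarbody 887 [473.9 309.9] [64.2 67.6] 16.0
side otherjar 1154 [468.7 434.7] [67.9 65. ] 86.9
side hold rim 496 [504.8  48.5] [98.7 93.1] 76.5
side hold foot 1099 [499.3  51.4] [105.8 173.4] 76.9
side tote rim 911 [ 501.6 -309. ] [215.5 224.8] 10.8
```

View pics/s1.png

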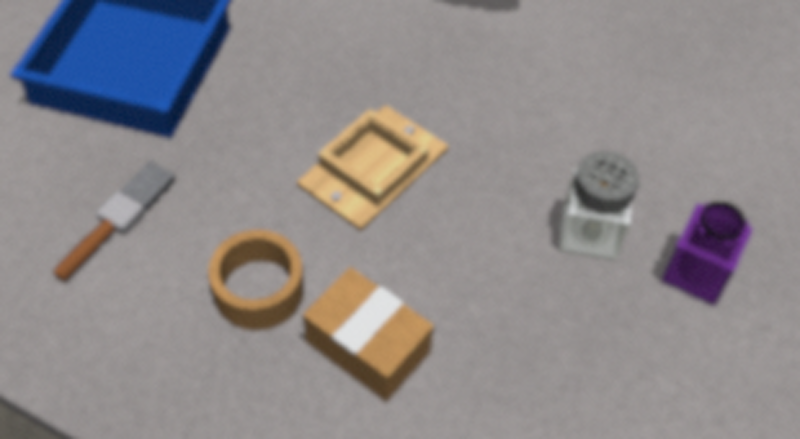

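View pics/s2.png

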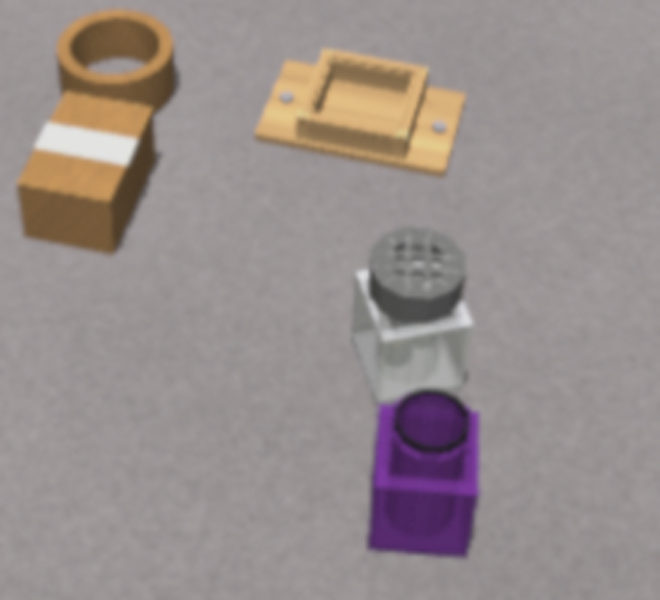

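The first picture shows the clear jar with its grey cap at crop pixel (600,210), the purple look-alike to its right at (710,255), the holder at (375,155), and the tote top left. The second agrees: cap at (417,270), jar below it, purple jar at (425,470). Both cameras give the jar at about (475,308) with yaw 16°, and the holder at (506,48) with yaw −13.4°. I'll get a wrist view of the holder on the way to the jar.

```bash
cat >> h.py <<'E'
def plan(gp,yaw,tilt=0,label=""):
    """gp: grasp point world; yaw of jaw axis (deg); tilt about jaw axis y (deg)"""
    s=manip.get_state(); R0=Rn.from_quat(s["eef_rot"]); p0=np.array(s["eef_pos"])
    f=np.radians(yaw); y=np.array([np.cos(f),np.sin(f),0]); z=np.array([0,0,-1.]); x=np.cross(y,z)
    R=Rn.from_rotvec(y*np.radians(tilt))*Rn.from_matrix(np.stack([x,y,z],1))
    p=np.array(gp,float)-180*R.apply([0,0,1])
    d=R0.inv().apply(p-p0); w=np.degrees((R0.inv()*R).as_rotvec())
    print(label,"travel",d.round(1).tolist(),"ang",w.round(1).tolist(),"rows>=",round(max(np.linalg.norm(d)/62.5,np.linalg.norm(w)/10.7),1))
def gp():
    s=manip.get_state();R=Rn.from_quat(s["eef_rot"]);m=R.as_matrix()
    print("grasp pt",(np.array(s["eef_pos"])+180*m[:,2]).round(1),"jaw yaw",np.degrees(np.arctan2(m[1,1],m[0,1])).round(2),"zaxis",m[:,2].round(3))
E
python3 - <<'E'
from h import *
gp(); plan((506,48,215),-13.4,0,"above holder")
C=manip.get_calibration("wrist"); print(np.round(C["T_tool_cam"],2),C["fovy"])
E
```

```text
grasp pt [ 215.1 -506.2  224.7] jaw yaw -66.98 zaxis [ 0. -0. -1.]
above holder travel [484.5, -396.3, 9.7] ang [0.0, 0.0, -53.6] rows>= 10.0
[[-0.   -0.96 -0.27 78.07]
 [ 1.   -0.   -0.    1.62]
 [ 0.   -0.27  0.96 21.52]
 [ 0.    0.    0.    1.  ]] 59.81656088516861
```

Emit:
move_arm(travel=[[484.5,-396.3,10],[484.5,-396.3,10],[484.5,-396.3,10],[484.5,-396.3,10],[484.5,-396.3,10],[484.5,-396.3,10],[484.5,-396.3,10],[484.5,-396.3,10],[484.5,-396.3,10],[484.5,-396.3,10],[484.5,-396.3,10],[484.5,-396.3,10]], angular=[[0,0,-53.6],[0,0,-53.6],[0,0,-53.6],[0,0,-53.6],[0,0,-53.6],[0,0,-53.6],[0,0,-53.6],[0,0,-53.6],[0,0,-53.6],[0,0,-53.6],[0,0,-53.6],[0,0,-53.6]], grip=[1,1,1,1,1,1,1,1,1,1,1,1])

```text
time_s: 2.3
eef_pos: [505.9, 47.9, 394.5]
eef_rot: [0.784, 0.62, -0.001, 0.0]
wrist_force: [0.8, 0.5, 0.5]
opening: 93.9
```

```bash
python3 - <<'E'
from h import *
C=cam("wrist"); im,d=manip.get_image("wrist"); cv2.imwrite("pics/w1.png",im); W=cloud(d,C); np.savez("w1.npz",im=im,W=W,d=d)
st();gp()
r=manip.trace("holder","wrist")
if r:
    m=r[0]["region"]; print(r[0]["confidence"],r[0]["box"]); w=W[m]
    for a,b in((26,40),(4,13)):
        q=w[(w[:,2]>a)&(w[:,2]<b)]; rr=cv2.minAreaRect(q[:,:2].astype(np.float32)); print(a,len(q),np.round(rr[0],1),np.round(rr[1],1),round(rr[2],1),np.median(q[:,2]))
plan((475,308.5,215),16,0,"above jar")
E
```

```text
{'time_s': 2.35, 'q': [-0.018, -0.005, 1.485, -0.001, 1.661, 0.216], 'eef_pos': [505.713, 47.183, 394.707], 'eef_rot': [0.785, 0.62, -0.0, 0.0], 'wrist_force': [0.372, 0.219, 0.372], 'wrist_torque': [-0.071, -0.012, 0.014], 'opening': 94.331}
grasp pt [505.7  47.  214.7] jaw yaw -13.43 zaxis [-0.    -0.001 -1.   ]
0.89 [286.1, 184.2, 161.2, 101.6]
26 3944 [507.4  44.9] [92.5 92.4] 76.8 30.274514944070773
4 10615 [507.7  44.7] [100.6 160.1] 76.9 6.5119252786932575
above jar travel [247.3, -90.8, -0.3] ang [0.0, 0.0, -29.5] rows>= 4.2
```

View pics/w1.png

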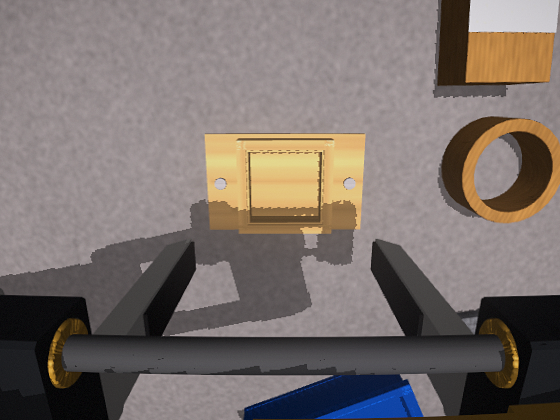

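The wrist view shows the holder square and empty at pixels (285,185), with the carton and tape at the right edge. The wrist fit puts it at (507.5,44.8) with yaw −13.2° and the right sizes. Next I move over the jar.

Emit:
move_arm(travel=[[247.3,-90.8,0],[247.3,-90.8,0],[247.3,-90.8,0],[247.3,-90.8,0],[247.3,-90.8,0],[247.3,-90.8,0]], angular=[[0,0,-29.5],[0,0,-29.5],[0,0,-29.5],[0,0,-29.5],[0,0,-29.5],[0,0,-29.5]], grip=[1,1,1,1,1,1])

```text
time_s: 3.15
eef_pos: [475.3, 307.5, 394.7]
eef_rot: [0.602, 0.798, -0.001, 0.001]
wrist_force: [0.2, 0.4, -0.1]
opening: 94.1
```

```bash
python3 - <<'E'
from h import *
C=cam("wrist"); im,d=manip.get_image("wrist"); cv2.imwrite("pics/w2.png",im); W=cloud(d,C); np.savez("w2.npz",im=im,W=W,d=d)
st();gp()
w=W[:230].reshape(-1,3)
w=w[(abs(w[:,0]-475)<55)&(abs(w[:,1]-308)<55)]
for a,b in((100,118),(66,78),(15,78)):
    q=w[(w[:,2]>a)&(w[:,2]<b)]
    if len(q)>20: rr=cv2.minAreaRect(q[:,:2].astype(np.float32)); print(a,len(q),np.round(rr[0],1),np.round(rr[1],1),round(rr[2],1),np.median(q[:,2]))
E
```

```text
{'time_s': 3.2, 'q': [0.473, 0.125, 1.349, -0.002, 1.668, 0.196], 'eef_pos': [475.484, 306.854, 394.818], 'eef_rot': [0.603, 0.798, -0.001, 0.001], 'wrist_force': [-0.64, -0.907, -0.139], 'wrist_torque': [-0.016, -0.103, -0.004], 'opening': 94.088}
grasp pt [475.6 306.6 214.8] jaw yaw 15.9 zaxis [ 0.    -0.002 -1.   ]
100 3990 [474.1 313.8] [65.6 49.8] 15.0 106.80618815811673
66 940 [474.8 311.3] [64.3 53.2] 16.3 70.55773115210098
15 1703 [474.8 311.3] [64.3 53.6] 16.1 69.1957207143481
```

View pics/w2.png

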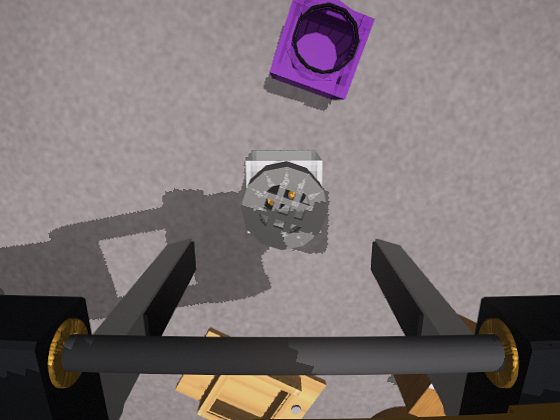

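```bash
python3 - <<'E'
from h import *
W=np.load("w2.npz")["W"]
w=W[:262,200:370].reshape(-1,3)
f=np.radians(16.1);u=np.array([np.cos(f),np.sin(f)]);v=np.array([-u[1],u[0]])
for a,b in((98,118),(64,78)):
    q=w[(w[:,2]>a)&(w[:,2]<b)&(abs(w[:,0]-475)<55)&(abs(w[:,1]-308)<55)][:,:2]
    lo,hi=[np.percentile(q@e,[.3,99.7]) for e in(u,v)]
    print(a,lo,hi,"u mid",lo.mean(),"v far-32",hi[1]-32, "mid",hi.mean(), "world", (u*lo.mean()+v*hi.mean()).round(1),(u*lo.mean()+v*(hi[1]-32)).round(1))
    rr=cv2.minAreaRect(q.astype(np.float32));print(rr)
E
```

```text
98 [511.03877161 574.21869051] [130.40477373 194.31417846] u mid 542.6287310621814 v far-32 162.314178464433 mid 162.35947609943523 world [476.3 306.5] [476.3 306.4]
((476.45477294921875, 305.94964599609375), (64.40525817871094, 64.11156463623047), 87.63526153564453)
64 [510.49325042 574.52703349] [140.59924235 194.10403925] u mid 542.5101419549051 v far-32 162.10403924987423 mid 167.3516407980756 world [474.8 311.2] [476.3 306.2]
((476.4316711425781, 306.80615234375), (64.05865478515625, 63.70095443725586), 17.176122665405273)
```

The picture shows the capped jar at (287,205), square to the jaws, and the purple jar clear at (322,48). The wrist fit puts the jar at (476.4,306.4). The jar-to-holder offset agrees between cameras within 1 mm.

```bash
python3 - <<'E'
from h import *
plan((476.4,306.4,51),16.2,0,"grasp jar")
E
```

```text
grasp jar travel [-0.4, 0.8, 163.8] ang [-0.0, 0.1, -0.3] rows>= 2.6
```

Emit:
move_arm(travel=[[-0.4,0.8,50],[-0.4,0.8,100],[-0.4,0.8,140],[-0.4,0.8,163.8],[-0.4,0.8,163.8],[-0.4,0.8,163.8],[-0.4,0.8,163.8],[-0.4,0.8,163.8],[-0.4,0.8,163.8],[-0.4,0.8,163.8]], angular=[[0,0.1,-0.3],[0,0.1,-0.3],[0,0.1,-0.3],[0,0.1,-0.3],[0,0.1,-0.3],[0,0.1,-0.3],[0,0.1,-0.3],[0,0.1,-0.3],[0,0.1,-0.3],[0,0.1,-0.3]], grip=[1,1,1,1,1,0,0,0,0,0])

```text
time_s: 4.45
eef_pos: [476.6, 306.5, 232.3]
eef_rot: [0.6, 0.8, 0.001, 0.0]
wrist_force: [-1.0, -1.1, 5.3]
opening: 65.4
```

```bash
python3 - <<'E'
from h import *
st();gp()
plan((507.5,44.8,140),-13.2,0,"above holder")
E
```

```text
{'time_s': 4.45, 'q': [0.472, 0.219, 1.571, -0.0, 1.35, 0.189], 'eef_pos': [476.627, 306.53, 232.259], 'eef_rot': [0.6, 0.8, 0.001, 0.0], 'wrist_force': [-0.978, -1.053, 5.312], 'wrist_torque': [-0.244, 0.183, -0.036], 'opening': 65.444}
grasp pt [476.9 306.6  52.3] jaw yaw 16.21 zaxis [ 0.001  0.    -1.   ]
above holder travel [-259.9, -43.3, -87.8] ang [0.1, -0.0, 29.4] rows>= 4.4
```

Emit:
move_arm(travel=[[0,0,0],[0,0,0],[0,0,-20],[0,0,-60],[0,0,-90]], angular=[[0,0,0],[0,0,0],[0,0,0],[0,0,0],[0,0,0]], grip=[0,0,0,0,0])

```text
time_s: 5.08
eef_pos: [476.2, 306.5, 321.1]
eef_rot: [0.6, 0.8, -0.001, -0.0]
wrist_force: [0.4, -0.1, -5.7]
opening: 64.9
```

```bash
python3 - <<'E'
from h import *
st();gp()
plan((507.5,44.8,140),-13.2,0,"above holder")
E
```

```text
{'time_s': 5.075, 'q': [0.472, 0.155, 1.463, 0.0, 1.526, 0.189], 'eef_pos': [476.196, 306.522, 321.114], 'eef_rot': [0.6, 0.8, -0.001, -0.0], 'wrist_force': [0.389, -0.132, -5.74], 'wrist_torque': [0.035, -0.071, 0.02], 'opening': 64.856}
grasp pt [475.9 306.4 141.1] jaw yaw 16.22 zaxis [-0.001 -0.001 -1.   ]
above holder travel [-260.0, -43.1, 1.2] ang [-0.1, 0.0, 29.4] rows>= 4.2
```

Emit:
move_arm(travel=[[-40,-6.6,0],[-95,-15.7,0],[-150,-24.9,0],[-205,-34,0],[-245,-40.6,0],[-260,-43.1,1.2],[-260,-43.1,1.2],[-260,-43.1,1.2]], angular=[[0,0,4.5],[0,0,10.7],[0,0,17],[0,0,23.2],[0,0,27.7],[0,0,29.4],[0,0,29.4],[0,0,29.4]], grip=[0,0,0,0,0,0,0,0])

```text
time_s: 6.08
eef_pos: [507.3, 46.0, 319.2]
eef_rot: [0.783, 0.622, -0.001, -0.001]
wrist_force: [-0.2, 0.6, -4.6]
opening: 64.9
```

```bash
python3 - <<'E'
from h import *
C=cam("wrist"); im,d=manip.get_image("wrist"); cv2.imwrite("pics/w3.png",im)
st();gp()
plan((507.5,44.8,58.5),-13.2,0,"place")
E
```

```text
{'time_s': 6.125, 'q': [-0.021, 0.031, 1.6, 0.0, 1.513, 0.207], 'eef_pos': [507.3, 46.122, 319.524], 'eef_rot': [0.783, 0.622, -0.001, -0.001], 'wrist_force': [1.086, 0.012, -4.181], 'wrist_torque': [-0.044, -0.024, 0.009], 'opening': 64.507}
grasp pt [506.9  46.2 139.5] jaw yaw -13.05 zaxis [-0.002  0.    -1.   ]
place travel [-1.2, 0.7, 81.0] ang [-0.1, 0.0, 0.2] rows>= 1.3
```

View pics/w3.png

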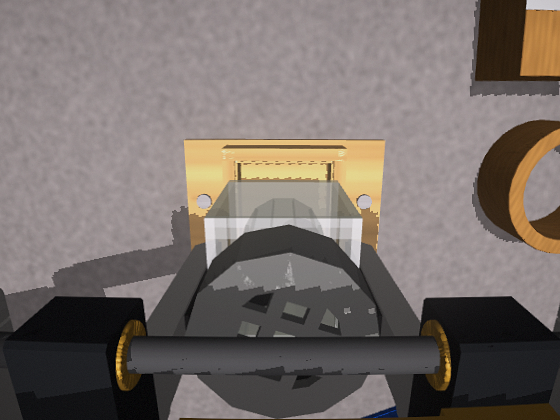

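The picture shows the jar held square at about (285,240), above the pocket at (285,175) with the sides parallel. Next I lower it.

Emit:
move_arm(travel=[[-1.2,0.7,25],[-1.2,0.7,45],[-1.2,0.7,52],[-1.2,0.7,58],[-1.2,0.7,64]], angular=[[-0.1,0,0.1],[-0.1,0,0.1],[-0.1,0,0.1],[-0.1,0,0.1],[-0.1,0,0.1]], grip=[0,0,0,0,0])

```text
time_s: 6.75
eef_pos: [507.9, 45.1, 256.2]
eef_rot: [0.783, 0.622, 0.0, 0.0]
wrist_force: [-0.1, -0.3, -5.6]
opening: 64.9
```

```bash
python3 - <<'E'
from h import *
st();gp()
plan((507.5,44.8,59),-13.2,0,"place")
E
```

```text
{'time_s': 6.75, 'q': [-0.023, 0.077, 1.682, -0.0, 1.381, 0.206], 'eef_pos': [507.919, 45.149, 256.151], 'eef_rot': [0.783, 0.622, 0.0, 0.0], 'wrist_force': [-0.113, -0.309, -5.579], 'wrist_torque': [-0.023, -0.099, -0.024], 'opening': 64.917}
grasp pt [508.1  45.1  76.2] jaw yaw -13.11 zaxis [ 0.001 -0.    -1.   ]
place travel [-0.4, -0.3, 17.2] ang [0.1, -0.0, 0.1] rows>= 0.3
```

Emit:
move_arm(travel=[[-0.4,-0.3,6],[-0.4,-0.3,12],[-0.4,-0.3,15],[-0.4,-0.3,16.5],[-0.4,-0.3,16.5]], angular=[[0,0,0],[0,0,0],[0,0,0],[0,0,0],[0,0,0]], grip=[0,0,0,0,0])

```text
time_s: 7.38
eef_pos: [507.7, 44.9, 240.5]
eef_rot: [0.783, 0.622, 0.001, 0.001]
wrist_force: [-1.2, 1.1, -0.3]
opening: 65.4
```

```bash
python3 - <<'E'
from h import *
st();gp()
E
```

```text
{'time_s': 7.375, 'q': [-0.023, 0.091, 1.701, 0.0, 1.347, 0.206], 'eef_pos': [507.741, 44.936, 240.508], 'eef_rot': [0.783, 0.622, 0.001, 0.001], 'wrist_force': [-1.19, 1.116, -0.259], 'wrist_torque': [0.169, 0.281, -0.08], 'opening': 65.416}
grasp pt [508.2  45.   60.5] jaw yaw -13.11 zaxis [ 0.002  0.    -1.   ]
```

Emit:
move_arm(travel=[[0,0,0],[0,0,0],[0,0,0],[-0.5,-0.2,-35],[-0.5,-0.2,-65],[-0.5,-0.2,-65],[-0.5,-0.2,-65]], angular=[[0,0,0],[0,0,0],[0,0,0],[0,0,0],[0,0,0],[0,0,10],[0,0,20]], grip=[1,1,1,1,1,1,1])

```text
time_s: 8.25
eef_pos: [507.5, 44.4, 306.4]
eef_rot: [0.881, 0.474, 0.002, 0.001]
wrist_force: [-0.3, -0.3, -0.4]
opening: 94.1
```

```bash
python3 - <<'E'
from h import *
st();gp()
plan((507.8,45,112),-91,0,"cap")
im,d=manip.get_image("side"); cv2.imwrite("pics/sd2.png",cv2.resize(im[150:300,240:420],(720,600),interpolation=cv2.INTER_CUBIC))
E
```

```text
{'time_s': 8.25, 'q': [-0.024, 0.037, 1.621, 0.0, 1.48, 0.56], 'eef_pos': [507.475, 44.413, 306.385], 'eef_rot': [0.881, 0.474, 0.002, 0.001], 'wrist_force': [-0.303, -0.343, -0.385], 'wrist_torque': [-0.044, -0.1, 0.001], 'opening': 94.091}
grasp pt [508.2  44.4 126.4] jaw yaw -33.45 zaxis [ 0.004 -0.    -1.   ]
cap travel [0.6, -0.1, 14.4] ang [0.1, -0.2, 57.6] rows>= 5.4
```

Emit:
move_arm(travel=[[0.6,0,0],[0.6,0,0],[0.6,0,0],[0.6,0,0],[0.6,0,5],[0.6,0,14.4],[0.6,0,14.4],[0.6,0,14.4],[0.6,0,14.4],[0.6,0,14.4],[0.6,0,14.4]], angular=[[0,0,10],[0,-0.1,20],[0,-0.1,30],[0,-0.2,40],[0,-0.2,50],[0,-0.2,57.6],[0,-0.2,57.6],[0,-0.2,57.6],[0,-0.2,57.6],[0,-0.2,57.6],[0,-0.2,57.6]], grip=[1,1,1,1,1,1,0,0,0,0,0])

```text
time_s: 9.68
eef_pos: [507.9, 45.2, 292.1]
eef_rot: [1.0, -0.011, 0.001, 0.0]
wrist_force: [0.5, 1.9, 1.0]
opening: 64.1
```

```bash
python3 - <<'E'
from h import *
st();gp()
E
```

```text
{'time_s': 9.675, 'q': [-0.022, 0.048, 1.638, -0.001, 1.454, 1.57], 'eef_pos': [507.944, 45.18, 292.122], 'eef_rot': [1.0, -0.011, 0.001, 0.0], 'wrist_force': [0.471, 1.946, 0.994], 'wrist_torque': [0.403, -0.016, 0.062], 'opening': 64.067}
grasp pt [508.2  45.  112.1] jaw yaw -91.21 zaxis [ 0.002 -0.001 -1.   ]
```

Emit:
move_arm(travel=[[0,0,0],[0,0,0],[0,0,0],[0,0,0],[0,0,0],[0,0,0],[0,0,0]], angular=[[0,0,-8],[0,0,-16],[0,0,-24],[0,0,-32],[0,0,-40],[0,0,-48],[0,0,-56]], grip=[0,0,0,0,0,0,0])

```text
time_s: 10.55
eef_pos: [508.0, 45.4, 292.1]
eef_rot: [0.887, 0.462, 0.001, 0.0]
wrist_force: [0.0, 1.7, 0.2]
opening: 63.8
```

```bash
python3 - <<'E'
from h import *
st();gp()
E
```

```text
{'time_s': 10.55, 'q': [-0.022, 0.048, 1.638, 0.0, 1.454, 0.588], 'eef_pos': [507.969, 45.365, 292.129], 'eef_rot': [0.887, 0.462, 0.001, 0.0], 'wrist_force': [0.021, 1.733, 0.186], 'wrist_torque': [0.284, 0.006, -0.28], 'opening': 63.775}
grasp pt [508.3  45.4 112.1] jaw yaw -34.98 zaxis [ 0.002  0.    -1.   ]
```

Emit:
move_arm(travel=[[0,0,0],[0,0,0],[0,0,0],[0,0,0]], angular=[[0,0,-6],[0,0,-12],[0,0,-18],[0,0,-24]], grip=[0,0,0,0])

```text
time_s: 11.05
eef_pos: [508.1, 45.4, 292.2]
eef_rot: [0.771, 0.637, 0.001, 0.001]
wrist_force: [0.8, 2.1, 0.6]
opening: 63.8
```

```bash
python3 - <<'E'
from h import *
st();gp()
E
```

```text
{'time_s': 11.05, 'q': [-0.022, 0.048, 1.638, 0.001, 1.453, 0.166], 'eef_pos': [508.074, 45.437, 292.178], 'eef_rot': [0.771, 0.637, 0.001, 0.001], 'wrist_force': [0.77, 2.114, 0.649], 'wrist_torque': [0.295, -0.222, -0.313], 'opening': 63.818}
grasp pt [508.5  45.5 112.2] jaw yaw -10.8 zaxis [ 0.002  0.001 -1.   ]
```

Emit:
move_arm(travel=[[0,0,0],[0,0,0],[0,0,0]], angular=[[0,0,-6],[0,0,-12],[0,0,-18]], grip=[0,0,0])

```text
time_s: 11.42
eef_pos: [508.2, 45.9, 292.8]
eef_rot: [0.66, 0.751, 0.002, 0.001]
wrist_force: [-0.3, 3.3, 3.1]
opening: 63.7
```

```bash
python3 - <<'E'
from h import *
st();gp()
E
```

```text
{'time_s': 11.425, 'q': [-0.022, 0.048, 1.637, 0.003, 1.453, -0.151], 'eef_pos': [508.248, 45.939, 292.81], 'eef_rot': [0.66, 0.751, 0.002, 0.001], 'wrist_force': [-0.312, 3.3, 3.117], 'wrist_torque': [0.685, -0.092, -0.237], 'opening': 63.676}
grasp pt [508.9  46.4 112.8] jaw yaw 7.38 zaxis [ 0.004  0.003 -1.   ]
```

Emit:
move_arm(travel=[[0,0,0],[0,0,0],[0,0,0]], angular=[[0,0,-4],[0,0,-8],[0,0,-10]], grip=[0,0,0])

```text
time_s: 11.8
eef_pos: [508.0, 46.0, 294.6]
eef_rot: [0.592, 0.806, 0.002, 0.001]
wrist_force: [-3.9, 0.6, 7.2]
opening: 64.0
```

```bash
python3 - <<'E'
from h import *
st();gp()
E
```

```text
{'time_s': 11.8, 'q': [-0.022, 0.046, 1.635, 0.002, 1.457, -0.327], 'eef_pos': [508.008, 45.993, 294.639], 'eef_rot': [0.592, 0.806, 0.002, 0.001], 'wrist_force': [-3.935, 0.604, 7.241], 'wrist_torque': [0.061, 0.623, -0.136], 'opening': 63.976}
grasp pt [508.7  46.4 114.6] jaw yaw 17.47 zaxis [ 0.004  0.002 -1.   ]
```

The seal has pushed the tool up 2.4 mm and the torque has dropped, so the cap is free. I turn a little further and then test-lift.

Emit:
move_arm(travel=[[0,0,0],[0,0,-3],[0,0,-8],[0,0,-14],[0,0,-20]], angular=[[0,0,-5],[0,0,-6],[0,0,-6],[0,0,-6],[0,0,-6]], grip=[0,0,0,0,0])

```text
time_s: 12.42
eef_pos: [508.0, 45.9, 315.2]
eef_rot: [0.549, 0.836, 0.002, 0.001]
wrist_force: [-0.1, 0.2, -1.2]
opening: 63.8
```

```bash
python3 - <<'E'
from h import *
st();gp()
plan((507.8,45,200),23.4,0,"up")
plan((380,170,200),23.4,0,"over bench")
E
```

```text
{'time_s': 12.425, 'q': [-0.022, 0.032, 1.607, 0.002, 1.498, -0.431], 'eef_pos': [508.034, 45.885, 315.19], 'eef_rot': [0.549, 0.836, 0.002, 0.001], 'wrist_force': [-0.078, 0.201, -1.167], 'wrist_torque': [0.015, -0.126, -0.008], 'opening': 63.753}
grasp pt [508.8  46.3 135.2] jaw yaw 23.45 zaxis [ 0.004  0.002 -1.   ]
up travel [-0.7, -0.3, -64.8] ang [0.3, -0.0, 0.0] rows>= 1.0
over bench travel [164.8, -67.8, -65.1] ang [0.3, -0.0, 0.0] rows>= 3.0
```

Emit:
move_arm(travel=[[0,0,-40],[40,-17,-65],[100,-41,-65],[150,-62,-65],[164.8,-67.8,-40],[164.8,-67.8,15],[164.8,-67.8,65],[164.8,-67.8,95],[164.8,-67.8,109],[164.8,-67.8,110.5]], angular=[[0,0,0],[0.3,0,0],[0.3,0,0],[0.3,0,0],[0.3,0,0],[0.3,0,0],[0.3,0,0],[0.3,0,0],[0.3,0,0],[0.3,0,0]], grip=[0,0,0,0,0,0,0,0,0,0])

```text
time_s: 13.68
eef_pos: [380.8, 170.4, 204.4]
eef_rot: [0.549, 0.836, -0.0, -0.0]
wrist_force: [0.4, 1.1, -0.4]
opening: 63.7
```

```bash
python3 - <<'E'
from h import *
st();gp()
E
```

```text
{'time_s': 13.675, 'q': [0.284, -0.076, 1.948, 0.0, 1.27, -0.125], 'eef_pos': [380.84, 170.379, 204.386], 'eef_rot': [0.549, 0.836, -0.0, -0.0], 'wrist_force': [0.431, 1.067, -0.406], 'wrist_torque': [-0.049, -0.15, 0.013], 'opening': 63.73}
grasp pt [380.6 170.4  24.4] jaw yaw 23.44 zaxis [-0.001  0.    -1.   ]
```

Emit:
move_arm(travel=[[0,0,1],[0,0,1],[0,0,1],[0,0,1],[0,0,-50],[0,0,-110],[0,0,-170],[0,0,-190]], angular=[[0,0,0],[0,0,0],[0,0,0],[0,0,0],[0,0,0],[0,0,0],[0,0,0],[0,0,0]], grip=[0,1,1,1,1,1,1,1])

```text
time_s: 14.68
eef_pos: [381.3, 170.5, 399.5]
eef_rot: [0.549, 0.836, 0.003, 0.002]
wrist_force: [0.7, -0.7, -0.3]
opening: 94.3
```

```bash
python3 - <<'E'
from h import *
st();gp()
plan((508,45,215),-13.2,0,"over jar")
E
```

```text
{'time_s': 14.675, 'q': [0.284, -0.215, 1.666, 0.0, 1.683, -0.125], 'eef_pos': [381.307, 170.458, 399.453], 'eef_rot': [0.549, 0.836, 0.003, 0.002], 'wrist_force': [0.721, -0.694, -0.269], 'wrist_torque': [0.045, -0.103, -0.008], 'opening': 94.276}
grasp pt [382.6 170.9 219.5] jaw yaw 23.44 zaxis [ 0.007  0.003 -1.   ]
over jar travel [-165.5, 66.3, 5.0] ang [0.4, -0.1, 36.6] rows>= 3.4
```

Emit:
move_arm(travel=[[-55,22,2],[-110,44,3],[-150,60,5],[-165.5,66.3,5],[-165.5,66.3,5]], angular=[[0.4,0,10],[0.4,0,20],[0.4,0,30],[0.4,0,36.6],[0.4,0,36.6]], grip=[1,1,1,1,1])

```text
time_s: 15.3
eef_pos: [508.6, 44.1, 394.6]
eef_rot: [0.784, 0.621, 0.0, -0.001]
wrist_force: [0.0, 0.1, 0.1]
opening: 94.3
```

```bash
python3 - <<'E'
from h import *
C=cam("wrist"); im,d=manip.get_image("wrist"); cv2.imwrite("pics/w4.png",im); W=cloud(d,C); np.savez("w4.npz",im=im,W=W,d=d)
st();gp()
w=W[:262,180:390].reshape(-1,3)
for a,b in((60,78),(92,112)):
    q=w[(w[:,2]>a)&(w[:,2]<b)&(abs(w[:,0]-507)<55)&(abs(w[:,1]-45)<55)][:,:2]
    if len(q)>9:print(a,len(q),cv2.minAreaRect(q.astype(np.float32)))
E
```

```text
{'time_s': 15.35, 'q': [-0.024, 0.0, 1.481, 0.002, 1.661, 0.205], 'eef_pos': [508.021, 44.825, 394.785], 'eef_rot': [0.783, 0.622, 0.0, -0.001], 'wrist_force': [0.237, -0.644, -0.317], 'wrist_torque': [-0.017, -0.126, 0.033], 'opening': 94.088}
grasp pt [507.9  45.2 214.8] jaw yaw -13.09 zaxis [-0.001  0.002 -1.   ]
60 1489 ((507.43212890625, 44.97742462158203), (64.62039947509766, 64.24544525146484), 82.26630401611328)
92 1382 ((507.29168701171875, 44.91975402832031), (56.70481491088867, 50.26873779296875), 78.91185760498047)
```

View pics/w4.png

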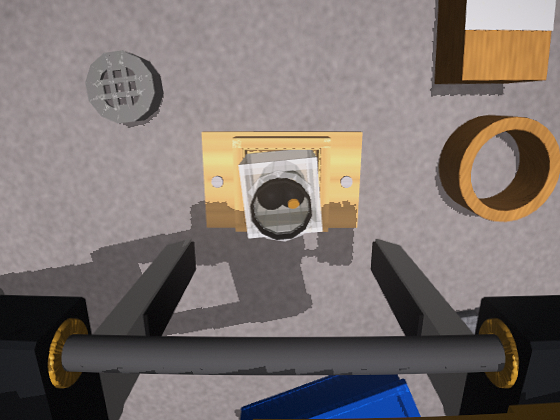

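The picture shows the cap lying flat at (123,87). The open jar stands upright in the holder at (281,200) with the knobs inside, turned to yaw −7.7°. I grasp it high on the body so the knobs can pass the gripper's palm.

```bash
python3 - <<'E'
from h import *
plan((507.5,45,74),-7.7,0,"grasp")
E
```

```text
grasp travel [-0.2, -0.4, 140.8] ang [-0.1, -0.1, -5.4] rows>= 2.3
```

Emit:
move_arm(travel=[[-0.2,-0.4,50],[-0.2,-0.4,95],[-0.2,-0.4,130],[-0.2,-0.4,140.8],[-0.2,-0.4,140.8],[-0.2,-0.4,140.8],[-0.2,-0.4,140.8],[-0.2,-0.4,140.8],[-0.2,-0.4,140.8],[-0.2,-0.4,140.8],[-0.2,-0.4,140.8]], angular=[[0,0,-5.4],[-0.1,-0.1,-5.4],[-0.1,-0.1,-5.4],[-0.1,-0.1,-5.4],[-0.1,-0.1,-5.4],[-0.1,-0.1,-5.4],[-0.1,-0.1,-5.4],[-0.1,-0.1,-5.4],[-0.1,-0.1,-5.4],[-0.1,-0.1,-5.4],[-0.1,-0.1,-5.4]], grip=[1,1,1,1,1,0,0,0,0,0,0])

```text
time_s: 16.73
eef_pos: [507.3, 45.2, 254.7]
eef_rot: [0.753, 0.658, 0.0, -0.0]
wrist_force: [-4.0, 1.8, 4.3]
opening: 63.6
```

```bash
python3 - <<'E'
from h import *
st();gp()
plan((507.5,45,260),-7.7,0,"up")
E
```

```text
{'time_s': 16.725, 'q': [-0.023, 0.077, 1.685, 0.001, 1.379, 0.111], 'eef_pos': [507.252, 45.222, 254.727], 'eef_rot': [0.753, 0.658, 0.0, -0.0], 'wrist_force': [-4.033, 1.776, 4.324], 'wrist_torque': [0.156, 0.687, -0.036], 'opening': 63.645}
grasp pt [507.3  45.4  74.7] jaw yaw -7.69 zaxis [ 0.     0.001 -1.   ]
up travel [-0.0, 0.3, -185.3] ang [-0.0, -0.0, 0.0] rows>= 3.0
```

Emit:
move_arm(travel=[[0,0,-5],[0,0,-20],[0,0,-50],[0,0,-100],[0,0,-150],[0,0,-185],[0,0,-185]], angular=[[0,0,0],[0,0,0],[0,0,0],[0,0,0],[0,0,0],[0,4,0],[0,8,0]], grip=[0,0,0,0,0,0,0])

```text
time_s: 17.6
eef_pos: [507.2, 45.1, 444.7]
eef_rot: [0.751, 0.657, 0.056, -0.044]
wrist_force: [-0.4, -0.5, -5.2]
opening: 64.0
```

```bash
python3 - <<'E'
from h import *
st();gp()
E
```

```text
{'time_s': 17.6, 'q': [-0.065, -0.021, 1.406, 0.144, 1.737, 0.093], 'eef_pos': [507.166, 45.115, 444.738], 'eef_rot': [0.751, 0.657, 0.056, -0.044], 'wrist_force': [-0.388, -0.451, -5.162], 'wrist_torque': [-0.261, -0.006, -0.071], 'opening': 64.001}
grasp pt [512.   70.3 266.6] jaw yaw -7.66 zaxis [ 0.027  0.14  -0.99 ]
```

```bash
python3 - <<'E'
from h import *
plan((530,-268,250),-30,0,"over tote")
E
```

```text
over tote travel [-306.3, 64.2, -28.6] ang [-1.2, -8.2, 22.3] rows>= 5.0
```

Emit:
move_arm(travel=[[-35,8,-4],[-90,19,-8],[-145,31,-13],[-200,42,-18],[-255,53,-24],[-292,61,-27],[-306.3,64.2,-28.6],[-306.3,64.2,-28.6]], angular=[[-0.1,-1,2.5],[-0.3,-2.4,6.5],[-0.6,-3.9,10.5],[-0.8,-5.4,14.6],[-1,-6.8,18.6],[-1.2,-7.8,21.2],[-1.2,-8.2,22.3],[-1.2,-8.2,22.3]], grip=[0,0,0,0,0,0,0,0])

```text
time_s: 18.6
eef_pos: [529.9, -268.4, 429.6]
eef_rot: [0.866, 0.5, -0.0, -0.0]
wrist_force: [-0.4, 0.0, -4.6]
opening: 63.9
```

```bash
python3 - <<'E'
from h import *
st();gp()
for a in range(10,81,10): plan((530,-268,245),-30,a,a)
E
```

```text
{'time_s': 18.6, 'q': [-0.564, 0.183, 1.215, 0.0, 1.745, -0.04], 'eef_pos': [529.895, -268.361, 429.597], 'eef_rot': [0.866, 0.5, -0.0, -0.0], 'wrist_force': [-0.357, 0.029, -4.571], 'wrist_torque': [0.021, -0.025, -0.042], 'opening': 63.931}
grasp pt [ 529.8 -268.3  249.6] jaw yaw -30.01 zaxis [-0.001  0.001 -1.   ]
10 travel [-30.9, -0.1, 7.3] ang [-0.1, 10.0, -0.0] rows>= 0.9
20 travel [-61.2, -0.1, 15.4] ang [-0.0, 20.0, -0.0] rows>= 1.9
30 travel [-89.6, -0.1, 28.7] ang [-0.0, 30.0, -0.0] rows>= 2.8
40 travel [-115.3, -0.0, 46.7] ang [-0.0, 40.0, -0.0] rows>= 3.7
50 travel [-137.5, -0.0, 68.9] ang [-0.0, 50.0, -0.0] rows>= 4.7
60 travel [-155.5, 0.0, 94.6] ang [-0.0, 60.0, -0.0] rows>= 5.6
70 travel [-168.8, 0.0, 123.0] ang [-0.0, 70.0, -0.0] rows>= 6.5
80 travel [-176.9, 0.1, 153.3] ang [-0.0, 80.0, -0.0] rows>= 7.5
```

Emit:
move_arm(travel=[[-31,0,7],[-61,0,15],[-90,0,29],[-115,0,47],[-137.5,0,69],[-155.5,0,95],[-169,0,123],[-177,0,153],[-177,0,153],[-177,0,153]], angular=[[0,10,0],[0,20,0],[0,30,0],[0,40,0],[0,50,0],[0,60,0],[0,70,0],[0,80,0],[0,80,0],[0,80,0]], grip=[0,0,0,0,0,0,0,0,0,0])

```text
time_s: 19.85
eef_pos: [442.2, -420.9, 278.5]
eef_rot: [0.664, 0.385, 0.555, -0.321]
wrist_force: [-0.1, -0.3, -3.7]
opening: 63.9
```

```bash
python3 - <<'E'
from h import *
st();gp()
for a in (85,90,95,100,105,110,115): plan((530,-268,225),-30,a,a)
im,d=manip.get_image("side"); cv2.imwrite("pics/sd3.png",cv2.resize(im[40:240,200:440],(720,600),interpolation=cv2.INTER_CUBIC))
E
```

```text
{'time_s': 19.85, 'q': [-1.067, 0.49, 1.38, 1.207, 2.021, -0.435], 'eef_pos': [442.2, -420.887, 278.495], 'eef_rot': [0.664, 0.385, 0.555, -0.321], 'wrist_force': [-0.078, -0.271, -3.687], 'wrist_torque': [-1.057, 0.597, -0.009], 'opening': 63.942}
grasp pt [ 530.5 -267.3  246.5] jaw yaw -29.89 zaxis [ 0.491  0.853 -0.178]
85 travel [-37.7, -0.5, 3.8] ang [-0.1, 5.2, 0.1] rows>= 0.6
90 travel [-53.3, -0.5, 5.9] ang [-0.1, 10.2, 0.1] rows>= 1.0
95 travel [-68.6, -0.5, 9.3] ang [-0.1, 15.2, 0.1] rows>= 1.4
100 travel [-83.6, -0.6, 14.1] ang [-0.1, 20.2, 0.1] rows>= 1.9
105 travel [-98.1, -0.6, 20.2] ang [-0.1, 25.2, 0.1] rows>= 2.4
110 travel [-112.0, -0.6, 27.5] ang [-0.1, 30.2, 0.1] rows>= 2.8
115 travel [-125.2, -0.6, 36.0] ang [-0.1, 35.2, 0.1] rows>= 3.3
```

View pics/sd3.png

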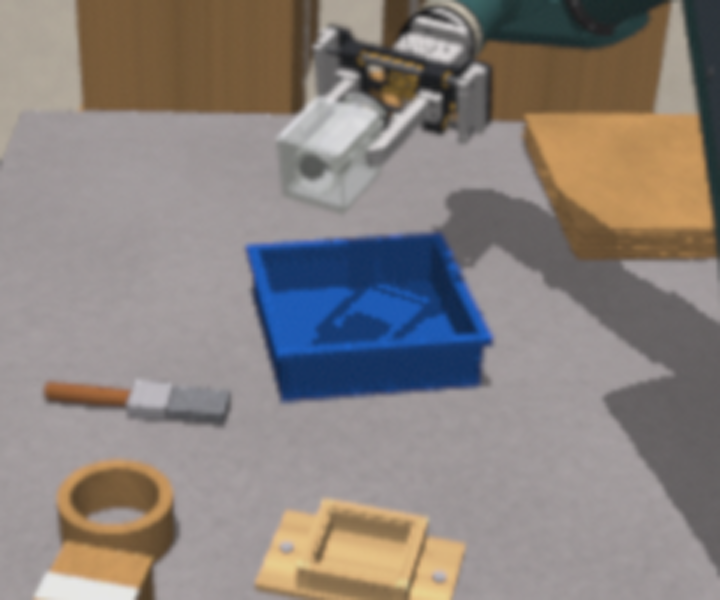

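The picture shows the jar lying nearly level at (330,150) above the tote (365,310), with its mouth towards the palm. I tip it further, slowly.

Emit:
move_arm(travel=[[-38,-0.5,4],[-53,-0.5,6],[-60,-0.5,7.5],[-68.6,-0.5,9.3],[-76,-0.5,11.5],[-83.6,-0.5,14.1],[-91,-0.5,17],[-98,-0.5,20.2],[-98,-0.5,20.2],[-98,-0.5,20.2],[-98,-0.5,20.2],[-98,-0.5,20.2]], angular=[[0,5.2,0],[0,10.2,0],[0,12.7,0],[0,15.2,0],[0,17.7,0],[0,20.2,0],[0,22.7,0],[0,25.2,0],[0,25.2,0],[0,25.2,0],[0,25.2,0],[0,25.2,0]], grip=[0,0,0,0,0,0,0,0,0,0,0,0])

```text
time_s: 21.4
eef_pos: [443.3, -418.9, 179.9]
eef_rot: [0.527, 0.307, 0.687, -0.396]
wrist_force: [-0.6, 0.0, -3.6]
opening: 63.8
```

```bash
python3 - <<'E'
from h import *
st();gp()
for a in (105,115,125): plan((530,-268,225),-30,a,a)
im,d=manip.get_image("scene"); im2,_=manip.get_image("side")
A=cv2.resize(im[60:220,130:330],(500,400),interpolation=cv2.INTER_CUBIC);B=cv2.resize(im2[60:200,260:400],(300,300),interpolation=cv2.INTER_CUBIC)
o=np.zeros((400,800,3),np.uint8);o[:,:500]=A;o[:300,500:]=B
cv2.imwrite("pics/p4.png",o)
for n in("scene","side"):
    for r in manip.find_in("knob0",n): print(n,round(r["confidence"],2),np.round(r["box"]).tolist())
E
```

```text
{'time_s': 21.4, 'q': [-1.06, 0.703, 1.436, 1.51, 2.162, -0.52], 'eef_pos': [443.294, -418.922, 179.931], 'eef_rot': [0.527, 0.307, 0.687, -0.396], 'wrist_force': [-0.61, 0.008, -3.575], 'wrist_torque': [-0.925, 0.449, -0.007], 'opening': 63.825}
grasp pt [ 529.8 -268.   226.2] jaw yaw -29.9 zaxis [0.481 0.838 0.257]
105 travel [-1.5, -0.4, -0.2] ang [-0.2, 0.1, 0.2] rows>= 0.0
115 travel [-32.8, -0.5, 2.6] ang [-0.2, 10.1, 0.2] rows>= 0.9
125 travel [-63.1, -0.6, 10.7] ang [-0.2, 20.1, 0.2] rows>= 1.9
scene 0.4 [224.0, 137.0, 7.0, 5.0]
scene 0.27 [348.0, 180.0, 28.0, 26.0]
side 0.61 [321.0, 145.0, 6.0, 9.0]
side 0.48 [345.0, 143.0, 8.0, 10.0]
side 0.47 [313.0, 138.0, 4.0, 10.0]
```

View pics/p4.png

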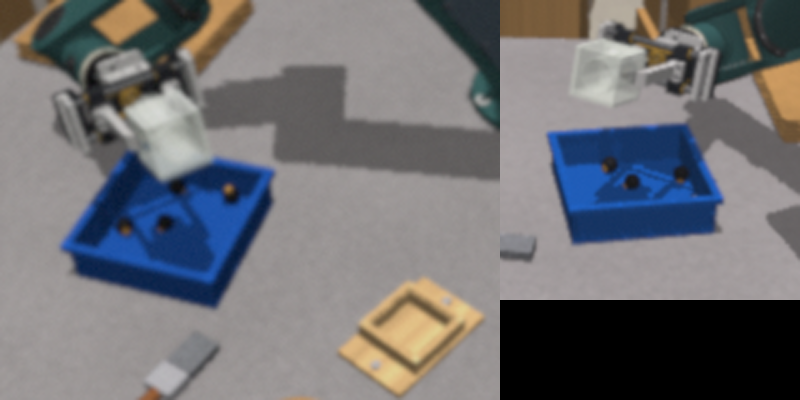

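The left crop (scene) shows all four knobs in the tote, at (125,228), (165,223), (178,185) and (230,192), and the jar looks empty. The wrist load has dropped by about 0.8–1 N, which fits four knobs. I bring the jar upright again.

```bash
python3 - <<'E'
from h import *
for a in (95,85,75,65,55,45,35,25,15,5,0): plan((530,-268,250),-30,a,a)
E
```

```text
95 travel [54.3, -0.1, 8.9] ang [-0.1, -9.9, 0.2] rows>= 0.9
85 travel [84.6, 0.0, 17.0] ang [-0.1, -19.9, 0.2] rows>= 1.9
75 travel [113.0, 0.1, 30.2] ang [-0.1, -29.9, 0.2] rows>= 2.8
65 travel [138.8, 0.3, 48.2] ang [-0.1, -39.9, 0.2] rows>= 3.7
55 travel [161.0, 0.4, 70.4] ang [-0.1, -49.9, 0.2] rows>= 4.7
45 travel [179.0, 0.5, 96.0] ang [-0.0, -59.9, 0.2] rows>= 5.6
35 travel [192.3, 0.7, 124.5] ang [-0.0, -69.9, 0.3] rows>= 6.5
25 travel [200.5, 0.8, 154.7] ang [-0.0, -79.9, 0.3] rows>= 7.5
15 travel [203.2, 0.9, 186.0] ang [0.0, -89.9, 0.3] rows>= 8.4
5 travel [200.5, 0.9, 217.3] ang [0.0, -99.9, 0.3] rows>= 9.3
0 travel [197.2, 1.0, 232.6] ang [0.1, -104.9, 0.3] rows>= 9.8
```

Emit:
move_arm(travel=[[54,0,9],[84.6,0,17],[113,0,30],[139,0,48],[161,0.4,70],[179,0.5,96],[192,0.7,124.5],[200.5,0.8,155],[203,0.9,186],[200.5,0.9,217],[197.2,1,232.6],[197.2,1,232.6]], angular=[[0,-9.9,0.2],[0,-19.9,0.2],[0,-29.9,0.2],[0,-39.9,0.2],[0,-49.9,0.2],[0,-59.9,0.2],[0,-69.9,0.3],[0,-79.9,0.3],[0,-89.9,0.3],[0,-99.9,0.3],[0,-104.9,0.3],[0,-104.9,0.3]], grip=[0,0,0,0,0,0,0,0,0,0,0,0])

```text
time_s: 23.1
eef_pos: [530.6, -265.9, 429.7]
eef_rot: [0.865, 0.501, 0.001, -0.002]
wrist_force: [-0.4, -0.3, -4.1]
opening: 63.7
```

```bash
python3 - <<'E'
from h import *
st();gp()
plan((430,-95,200),-15,0,"over bench")
E
```

```text
{'time_s': 23.1, 'q': [-0.561, 0.182, 1.215, 0.003, 1.746, -0.04], 'eef_pos': [530.561, -265.865, 429.66], 'eef_rot': [0.865, 0.501, 0.001, -0.002], 'wrist_force': [-0.354, -0.339, -4.055], 'wrist_torque': [-0.066, -0.023, -0.02], 'opening': 63.723}
grasp pt [ 530.6 -265.1  249.7] jaw yaw -29.84 zaxis [-0.     0.004 -1.   ]
over bench travel [98.0, -172.1, 50.3] ang [-0.1, -0.2, -14.8] rows>= 3.3
```

Emit:
move_arm(travel=[[20,-35,0],[50,-88,10],[80,-141,30],[95,-167,50],[98,-172.1,75],[98,-172.1,115],[98,-172.1,140],[98,-172.1,140]], angular=[[0,0,-3],[0,-0.1,-7.5],[0,-0.2,-12],[-0.1,-0.2,-14.3],[-0.1,-0.2,-14.8],[-0.1,-0.2,-14.8],[-0.1,-0.2,-14.8],[-0.1,-0.2,-14.8]], grip=[0,0,0,0,0,0,0,0])

```text
time_s: 24.1
eef_pos: [428.6, -94.9, 287.6]
eef_rot: [0.794, 0.608, -0.001, -0.004]
wrist_force: [-0.2, -0.5, -4.1]
opening: 63.4
```

```bash
python3 - <<'E'
from h import *
st();gp()
plan((430,-95,66.7),-15,0,"down")
im,d=manip.get_image("side"); cv2.imwrite("pics/sd5.png",cv2.resize(im[110:250,270:410],(600,600),interpolation=cv2.INTER_CUBIC))
E
```

```text
{'time_s': 24.1, 'q': [-0.348, -0.107, 1.798, 0.002, 1.458, -0.084], 'eef_pos': [428.571, -94.893, 287.621], 'eef_rot': [0.794, 0.608, -0.001, -0.004], 'wrist_force': [-0.156, -0.54, -4.069], 'wrist_torque': [-0.046, -0.062, 0.006], 'opening': 63.434}
grasp pt [427.5 -94.1 107.6] jaw yaw -15.16 zaxis [-0.006  0.005 -1.   ]
down travel [0.2, 1.7, 40.9] ang [-0.4, -0.2, -0.2] rows>= 0.7
```

View pics/sd5.png

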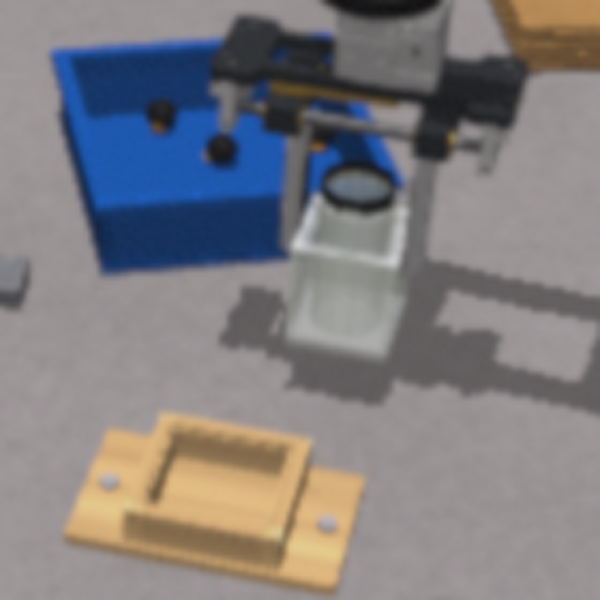

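The picture shows the empty jar hanging upright at (350,280), clear of the holder and over free bench, with the knobs in the tote. I lower it until it touches.

Emit:
move_arm(travel=[[0,1.5,18],[0,1.5,32],[0,1.5,37],[0,1.5,40],[0,1.5,41],[0,1.5,41]], angular=[[-0.4,-0.2,0],[-0.4,-0.2,0],[-0.4,-0.2,0],[-0.4,-0.2,0],[-0.4,-0.2,0],[-0.4,-0.2,0]], grip=[0,0,0,0,0,0])

```text
time_s: 24.9
eef_pos: [430.9, -95.4, 249.0]
eef_rot: [0.794, 0.608, 0.001, 0.002]
wrist_force: [0.1, -0.0, -3.2]
opening: 64.0
```

```bash
python3 - <<'E'
from h import *
st();gp()
E
```

```text
{'time_s': 24.9, 'q': [-0.346, -0.071, 1.846, -0.001, 1.361, -0.082], 'eef_pos': [430.921, -95.409, 248.993], 'eef_rot': [0.794, 0.608, 0.001, 0.002], 'wrist_force': [0.079, -0.003, -3.19], 'wrist_torque': [-0.017, -0.049, -0.003], 'opening': 64.048}
grasp pt [431.7 -95.9  69. ] jaw yaw -15.14 zaxis [ 0.004 -0.003 -1.   ]
```

Emit:
move_arm(travel=[[-0.8,0,1.2],[-0.8,0,2.2],[-0.8,0,3],[-0.8,0,3]], angular=[[0.1,0.3,0],[0.1,0.3,0],[0.1,0.3,0],[0.1,0.3,0]], grip=[0,0,0,0])

```text
time_s: 25.4
eef_pos: [430.8, -96.2, 246.8]
eef_rot: [0.794, 0.608, 0.003, 0.0]
wrist_force: [-1.4, 0.0, 3.4]
opening: 64.0
```

```bash
python3 - <<'E'
from h import *
st();gp()
E
```

```text
{'time_s': 25.4, 'q': [-0.35, -0.069, 1.849, 0.004, 1.358, -0.086], 'eef_pos': [430.836, -96.234, 246.828], 'eef_rot': [0.794, 0.608, 0.003, 0.0], 'wrist_force': [-1.355, 0.016, 3.381], 'wrist_torque': [0.173, 0.564, -0.052], 'opening': 64.004}
grasp pt [431.6 -95.8  66.8] jaw yaw -15.14 zaxis [ 0.004  0.003 -1.   ]
```

Contact shows +3.4 N with the grasp at 66.8 mm, as expected. I release and retreat straight up.

Emit:
move_arm(travel=[[0,0,-0.5],[0,0,-0.5],[0,0,-0.5],[0,0,-0.5],[0,0,-10],[0,0,-50],[0,0,-100],[0,0,-150],[0,0,-170],[0,0,-170]], angular=[[0,0,0],[0,0,0],[0,0,0],[0,0,0],[0,0,0],[0,0,0],[0,0,0],[0,0,0],[0,0,0],[0,0,0]], grip=[0,1,1,1,1,1,1,1,1,1])

```text
time_s: 26.65
eef_pos: [430.2, -96.7, 419.6]
eef_rot: [0.794, 0.608, 0.004, 0.003]
wrist_force: [0.8, 0.3, -0.3]
opening: 93.8
```

```bash
python3 - <<'E'
from h import *
st();gp()
C=cam("wrist");iw,d=manip.get_image("wrist");W=cloud(d,C)
q=W[:262,180:390].reshape(-1,3);q=q[(abs(q[:,0]-431)<55)&(abs(q[:,1]+96)<55)]
for a,b in((60,78),(92,112)):
    r=q[(q[:,2]>a)&(q[:,2]<b)]
    if len(r)>9:print(a,len(r),cv2.minAreaRect(r[:,:2].astype(np.float32)),np.median(r[:,2]))
im,_=manip.get_image("scene");i2,_=manip.get_image("side")
o=np.zeros((600,800,3),np.uint8)
o[:300,:400]=cv2.resize(im[60:285,120:420],(400,300),interpolation=cv2.INTER_CUBIC)
o[:300,400:]=cv2.resize(i2[100:355,200:420],(400,300)) [:, :400]
o[300:,:400]=cv2.resize(iw,(400,300)); o[300:,400:]=cv2.resize(im[100:190,150:270],(400,300),interpolation=cv2.INTER_CUBIC)
cv2.imwrite("pics/fin.png",o)
E
```

```text
{'time_s': 26.65, 'q': [-0.351, -0.164, 1.584, 0.004, 1.713, -0.087], 'eef_pos': [430.185, -96.72, 419.572], 'eef_rot': [0.794, 0.608, 0.004, 0.003], 'wrist_force': [0.758, 0.25, -0.333], 'wrist_torque': [-0.028, 0.001, 0.039], 'opening': 93.783}
grasp pt [431.9 -96.6 239.6] jaw yaw -15.14 zaxis [ 0.01   0.001 -1.   ]
60 2019 ((432.4683837890625, -96.08588409423828), (64.03120422363281, 64.12089538574219), 74.74169158935547) 70.3907774524472
92 1323 ((432.4615478515625, -96.32330322265625), (56.436641693115234, 49.29570770263672), 73.25682067871094) 96.85586016831851
```

View pics/fin.png

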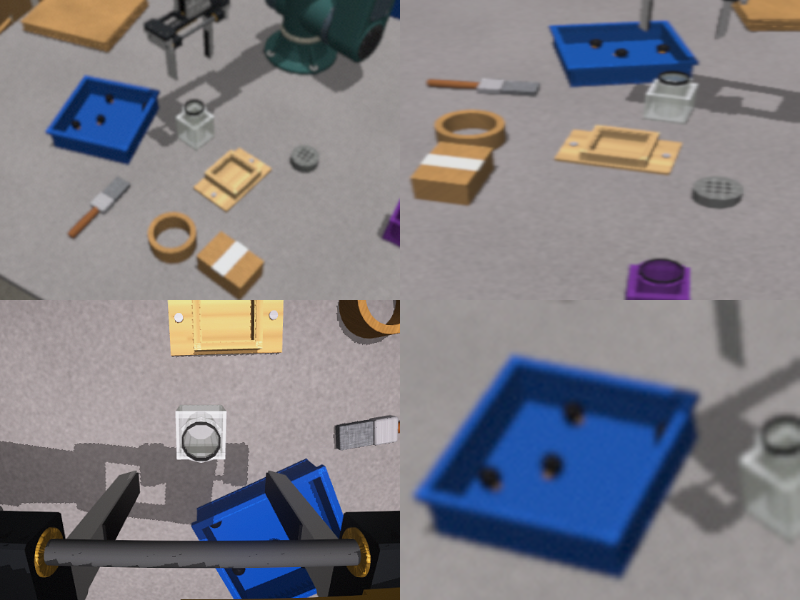

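The composite shows the jar upright and empty on the bench (195,125), the cap flat (305,158), and the carton, tape, brush and purple jar untouched. Only three knobs are clearly visible in the tote, at (490,478), (552,465) and (575,412) in the lower right. The fourth may be hidden by the near wall, so I look straight in.

```bash
python3 - <<'E'
from h import *
plan((475,-363,320),-30,0,"look")
E
```

```text
look travel [-245.0, 113.3, -85.4] ang [0.0, -0.2, 14.9] rows>= 4.5
```

Emit:
move_arm(travel=[[-30,14,-40],[-80,37,-75],[-130,60,-85],[-180,83,-85],[-230,106,-85],[-245,113.3,-85],[-245,113.3,-85],[-245,113.3,-85]], angular=[[0,0,2],[0,0,5],[0,0,8],[0,0,11],[0,-0.2,14],[0,-0.2,14.9],[0,-0.2,14.9],[0,-0.2,14.9]], grip=[1,1,1,1,1,1,1,1])

```text
time_s: 27.8
eef_pos: [475.1, -361.6, 499.7]
eef_rot: [0.866, 0.5, 0.001, -0.0]
wrist_force: [0.8, -0.4, -0.3]
opening: 93.9
```

```bash
python3 - <<'E'
from h import *
gp(); iw,d=manip.get_image("wrist"); cv2.imwrite("pics/w6.png",iw)
for r in manip.find_in("knob0","wrist"): print(round(r["confidence"],2),np.round(r["box"]).tolist())
E
```

```text
grasp pt [ 475.3 -361.4  319.7] jaw yaw -29.93 zaxis [ 0.001  0.001 -1.   ]
0.82 [340.0, 151.0, 20.0, 22.0]
0.75 [289.0, 137.0, 19.0, 20.0]
0.75 [250.0, 181.0, 18.0, 20.0]
0.72 [134.0, 14.0, 80.0, 28.0]
0.62 [197.0, 117.0, 19.0, 16.0]
```

View pics/w6.png

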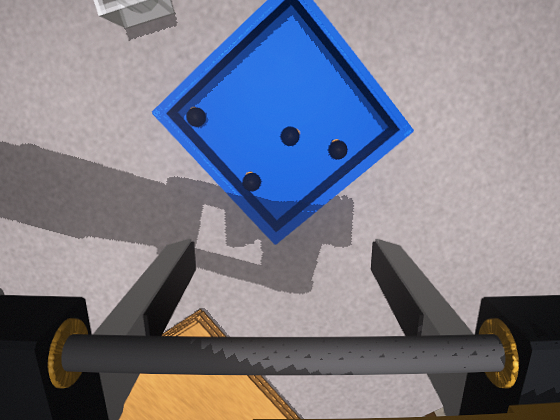

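All four knobs lie in the tote, at (196,117), (289,136), (251,181) and (338,149). The robot touches nothing, so I hand in.

```bash
python3 -c "
from cell import manip
print(manip.sign_off())"
```

```text
the job is handed in; nothing more can be done
None
```

The job is done and handed in at about 28 s of the 72 s allowed.

**What I did:**
- **Cap:** I stood the jar in the holder and let go. I unscrewed the cap anticlockwise until the seal popped it free, with the tool turned about 108°, and laid it flat on the bench.
- **Pour and jar:** I gripped the open jar by its body and tipped it to 105° over the tote. Then I stood it upright on the bench near (432, −96) mm.

**Last checks:**
- **Knobs:** The final wrist view shows all four knobs in the tote. The scene and side views after release showed only three, and the wrist view found the fourth lying close to the tote wall.
- **Network error:** The network also reported one false "knob" at the picture edge, which was really the jar.
- **Jar:** It stands upright, with its body top at about 70 mm in a view that reads 1–2 mm low, and its load fell by about the weight of the four knobs.
- **Bystanders:** The carton, tape roll, brush and purple jar looked undisturbed.
- **Forces:** The wrist force was under 10 N at every reading. I only read it at the end of each move.

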